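# Close the end stop of a spice rack

### The job

Three spice jars stand loosely in the channel of the wooden rack on the hob cover board. Without gripping anything, put the fingertips to the flat back face of the rack's sliding steel end stop and push it gently towards the jars, so that it shoves the row together, until you feel its sprung pin drop into the notch of the rail; do not push it on past the notch. Push only on that face, not on the stop's other sides or the jars, keep the jars standing, leave everything else alone, and take the hand away.

Things in the scene. Friction and masses are not known exactly. Their poses are not given: they have to be found in the camera images.
- rack: fixed dark wooden spice rack on the board (board top z = 42.5 mm), 60 mm wide (x), 380 mm long (y -198 to +182). Origin in the underside, mid-width. Channel 46 mm wide, floor 10 mm up, side lips to 26 mm. +y runs along the channel to the end wall (85 mm high, inner face y = +172 mm). On the -x side, turned to the robot, a steel rail 14 mm wide, top at 30 mm, at x = -37 mm. Place and yaw vary
- end_wall (a point): foot of the inner face of the rack's end wall, on the channel floor, mid-width; axes as the rack's
- notch (a point): the notch in the rail, an 13 mm gap in the top of the steel bar; point at the middle of the gap, level with the bar's top; rack frame (-37, -5, 30) mm; axes as the rack's
- stop (a joint): travel of the sliding end stop along the rack's +y, 0 to 0.150 m; starts at 0 to 0.045. At 0.115 the pin is centred in the notch. Sliding takes 2 to 5 N (more when it shoves the jars). From about 0.110 it is drawn in by itself and the push drops to nothing; seated, it resists up to some 12 to 15 N before the pin climbs out on the far side (about 0.121). It stays where it is left
- push_face (a point): point on the stop's push face, flat and upright, looking to the rack's -y, away from the jars; axes as the rack's, push along +y. The face is 52 mm wide (backed by a 56 mm wide plate) and spans 30 to 83 mm above the rack's underside, the point 60 mm, mid-width. The stop is 80 mm long from here to its front, which meets the jars. Behind it: 38 mm or more of open channel
- pin (a joint): drop of the sprung detent pin in the stop: about 0 while it rides on the rail, about 0.004 m when it has dropped into the notch
- pin_head (a point): top of the pin's round steel head (18 mm across) over its 20 mm housing on the stop, rack x = -37 mm, 40 mm ahead of the push face; it sinks about 4 mm when the pin drops
- jar_a: spice jar, 41 mm across, 105 mm tall with its dark cap, 0.08 to 0.15 kg, standing loose in the rack's channel; origin at the centre of its underside, z up. Which of the three jars stands in which place varies
- jar_b: spice jar, 41 mm across, 105 mm tall with its dark cap, 0.08 to 0.15 kg, standing loose in the rack's channel; origin at the centre of its underside, z up. Which of the three jars stands in which place varies
- jar_c: spice jar, 41 mm across, 105 mm tall with its dark cap, 0.08 to 0.15 kg, standing loose in the rack's channel; origin at the centre of its underside, z up. Which of the three jars stands in which place varies
- beaker: small steel beaker, 56 mm across, 64 mm tall, standing on the robot's side of the rack; loose bystander on the board, origin at the centre of its underside; leave it alone
- salt_shaker: salt shaker, 44 mm across, 90 mm tall, standing close behind the rack; loose bystander on the board, origin at the centre of its underside; leave it alone
- tin_2: low food tin, 76 mm across, 58 mm tall, standing behind the rack; loose bystander on the board, origin at the centre of its underside; leave it alone
- mandarin: mandarin, 50 mm across, 44 mm tall, at the front left of the board; loose bystander on the board, origin at the centre of its underside; leave it alone
- lemon: lemon, 72 x 55 x 56 mm, at the front right of the board; loose bystander on the board, origin at the centre of its underside; leave it alone

How it is judged:
On the way:
1. the stop's pin has dropped into the notch of the rail (value of joint stop between 0.112 and 0.118 m and value of joint pin above 0.0025 m), for 0.1 s.
At the end, for the whole second after the job is handed in: the stop rests with its pin dropped (more than 2.5 mm) into the notch, travel within 3 mm of 0.115 m; all three jars stand upright (within 0.1 rad) and still in the channel between the end wall and the stop (all of step 1 and velocity of joint stop between -0.005 and 0.005 m/s and y of jar_a in the frame of end_wall between -0.122 and -0.015 m and x of jar_a in the frame of end_wall between -0.008 and 0.008 m and z of each of jar_a, jar_b, jar_c in the frame of end_wall below 0.005 m and angle between each of jar_a, jar_b, jar_c's own z axis and vertical below 0.1 rad and linear speed of each of jar_a, jar_b, jar_c below 0.02 m/s and y of jar_b in the frame of end_wall between -0.122 and -0.015 m and x of jar_b in the frame of end_wall between -0.008 and 0.008 m and y of jar_c in the frame of end_wall between -0.122 and -0.015 m and x of jar_c in the frame of end_wall between -0.008 and 0.008 m); the robot touches nothing.
It fails at once if the stop is pushed on past the notch (travel over 0.123 m) (value of joint stop above 0.123 m).
It fails at once if the hand presses on the stop with over 25 N, or takes hold of it: presses anywhere but on its push face with over 2 N (contact force between any of the arm, the fingers and stop above 25 N or contact force between any of the arm, the fingers and stop_c0 above 2 N or contact force between any of the arm, the fingers and stop_c1 above 2 N or contact force between any of the arm, the fingers and stop_c2 above 2 N or contact force between any of the arm, the fingers and stop_c3 above 2 N or contact force between any of the arm, the fingers and stop_c4 above 2 N or contact force between any of the arm, the fingers and stop_c5 above 2 N).
It fails at once if a jar tips over (0.35 rad) or is lifted out of the channel (over 15 mm) (angle between any of jar_a, jar_b, jar_c's own z axis and vertical above 0.35 rad or z of any of jar_a, jar_b, jar_c in the frame of end_wall above 0.015 m).
It fails at once if the robot touches a jar (over 1 N) (contact force between any of the arm, the fingers and jar_a above 1 N or contact force between any of the arm, the fingers and jar_b above 1 N or contact force between any of the arm, the fingers and jar_c above 1 N).
It fails at once if a bystander is moved (over 15 mm) (distance of any of beaker, salt_shaker, tin_2, mandarin, lemon from where it was at the start of the episode above 0.015 m).
It also fails if it takes over 38 s, if anything falls off the work surface, if the arm or the gripper's body presses on something with over 40 N, if the wrist force passes 120 N, or if a joint passes its speed limit or range.

### The arm

A 7-joint arm with a two-finger parallel gripper is mounted at the origin on a cart in front of the work surface, level with it; the furniture and walls round the work are solid. World frame = base frame: x ahead of the robot, y to its left, z up, the work surface at z = 0. Lengths are in m, angles in rad, forces in N, time in s.
With the tool pointing down it reaches from about 0.425 to 0.875 m from the base axis. Payload 4.7 kg.
Tool frame: the origin (TCP) lies midway between the tips of the shut fingers; the grasp point (between the pads) lies 19 mm behind it; z points along the fingers, y is the line along which they close (so a half turn about z gives the same grasp; the last joint's range is limited). The gripper opens to 87 mm and grips with 3 to 60 N. Pads are 19 mm wide; open, the fingers measure 117 mm over their backs; the gripper's body (75 mm by 190 mm) begins 51 mm behind the grasp point.
Start: joints at [-1.177, 0.321, -0.07, 1.45, 0.023, 1.371, -0.057], TCP at [0.241, 0.604, 0.223] pointing down, gripper open.
Joint ranges: [-2.86, 2.86], [-0.3, 2.09], [-1.38, 1.24], [0.06, 2.45], [-1.56, 4.7], [0.09, 2.05], [-2.69, 2.69]. Speed limits (rad/s): [2.57, 2.57, 3.14, 3.14, 3.14, 3.14, 3.14].

### API

Orientations are given as a rotation vector (axis times angle).
In Python, from bench import ctrl, optics gives the robot as it stands (ctrl), with the cameras (optics).
- The arm moves only by the shell command python3 inch.py 'ROWS' [FORCE]. ROWS is a JSON list that holds a single list of rows (three levels of brackets), with 1 to 20 rows, each of 5 numbers: dx, dy, dz in a scale on which 1.0 is 0.8 m, then a turn about the tool's z in a scale on which 1.0 is 180 degrees, then the opening from 0.0 (shut) to 1.0 (fully open); each row is the pose to reach, as a shift and turn from the pose commanded when the command began, along the tool's axes at that moment; what a row does not reach only later rows make up. A row lasts 1/10 s, in which the tool goes at most 0.05 m and 0.15 rad, less where a joint would pass 70% of its speed; a pose out of reach is approached as far as the arm can. The fingers move at their own pace and stop on an object; FORCE is the grip in N (left out, the last holds). Time passes only in rows, so rows that do not move let the fingers close. It prints the time, the measured TCP pose, the force, the opening and the grip force at its end. No shift or turn number may pass 1 either way. Input that does not fit is refused with a message, and nothing moves.
- ctrl.get_state(): the state, without advancing time (a new reading comes with each control period).
- optics.get_image(name): name is "side" or "top" or "wrist"; returns the picture (420x560x3 uint8, red, green, blue); there is no depth.
- optics.camera_model(name): a dict with "vertical_fov" (degrees; the focal length in pixels is half the picture's height over the tangent of half this angle, whatever the lens; pixels are square), "cx", "cy" (the principal point, pixels), "k1" (the pictures are not rectified: a ray, as slopes to the right and down, at radius r is drawn at 1 + k1 r^2 times it, then the intrinsics apply), "rvec" (rotation vector, rad) and "tvec" (3), from world to camera coordinates, as OpenCV has them; the wrist camera has in their place "hand_eye" (4x4, takes a point from camera to tool coordinates, whose origin is the TCP and whose axes are the flange's). Camera axes: x right, y down, z forward; pixel columns grow to the right and rows downward; lengths in m; the calibration is good to about 2 mm. A picture is of the moment at which its call begins: read the wrist's pose just before it. camera_model takes no time and is no camera call.
- ctrl.close_job(): hands the job in; it is judged then, once.
The state is a dict: "time": time; "joint_positions": joint angles; "qd": joint speeds; "joint_torque": joint torques, N m; "position": TCP position; "tool_rot": TCP orientation; "ft_force": force on the tool from outside, world axes, zero at the start; "torque": the same for the moment, N m; "grip_width": opening from 0.0 (shut) to 1.0 (fully open); "grip_force": force on a finger pad.
Only numpy, scipy, OpenCV 4.12 (cv2) and the standard library are available. Lean on these libraries where they do the work, as an engineer would, in place of code of your own. Each camera call takes 0.05 s, during which the arm holds its last target. There are 200 camera calls.

## Working session

There is one attempt and no reset: what is moved stays moved. The work goes in short steps, Python scripts to look and compute and a shell command to move; the robot and the scene stay as the last step left them, time stands still between calls to the robot, and variables do not carry over. Pictures are saved under pics/ and viewed, at most 10 in all, crops included, and the job is handed in when it is done.

```bash
ls; mkdir -p pics; python3 - <<'E'
from bench import ctrl, optics
import cv2,numpy as np
s=ctrl.get_state();print(s['time'],s['position'],s['tool_rot'],s['ft_force'],s['grip_width'])
for n in('side','top'):
    im=optics.get_image(n);cv2.imwrite(f'pics/{n}0.png',im[:,:,::-1]);m=optics.camera_model(n);print(n,m)
    R=cv2.Rodrigues(np.array(m['rvec']))[0];print(-R.T@np.array(m['tvec']))
E
```

```text
bench.py
inch.py
pics
0.0 [0.2407894  0.60316201 0.22145541] [-5.92817961e-01 -3.08487240e+00  2.95348696e-03] [-0.69257188 -0.14308136 -0.39538642] 0.997091732976097
side {'vertical_fov': 56.79902373881531, 'cx': 284.1749957392962, 'cy': 208.88381451598664, 'k1': -0.0677517929649733, 'rvec': array([ 2.11390881, -0.07235732,  0.02041789]), 'tvec': array([-0.58207756,  0.16891755,  0.93698587])}
[ 0.54719408 -0.748355    0.62115487]
top {'vertical_fov': 44.39877603801794, 'cx': 285.7590534273872, 'cy': 209.42727244522095, 'k1': -0.16846641749449096, 'rvec': array([ 2.15964489, -2.12317818,  0.20446037]), 'tvec': array([0.03363892, 0.61460552, 1.18402019])}
[0.40417253 0.0670467  1.2700097 ]
```

View pics/side0.png

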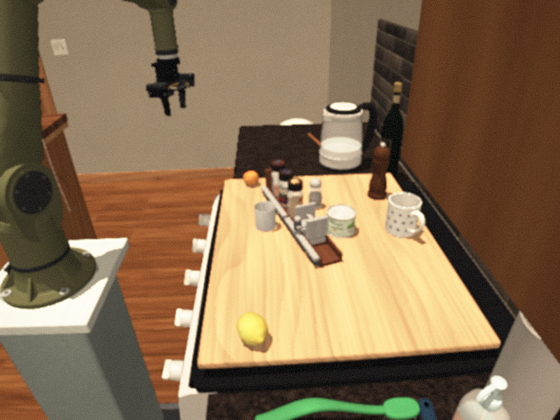

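View pics/top0.png

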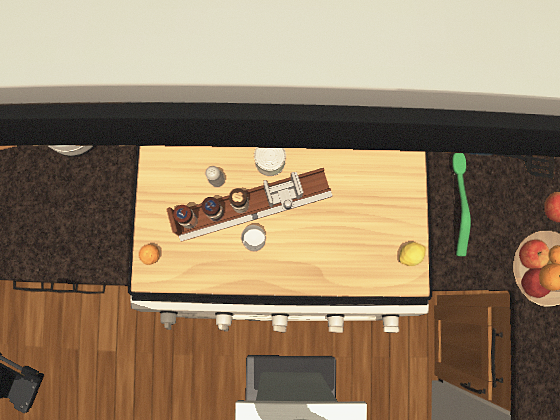

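The side view shows the rack running diagonally, with the stop near (315,228). In the top view the rack runs from (330,180) to (170,225), with the stop at about (283,190), the push face to its right at about (297,185), and the jars at (238,197), (212,207) and (184,214). I'll enlarge the top view.

```bash
python3 - <<'E'
import cv2
im=cv2.imread('pics/top0.png')[150:250,160:340]
cv2.imwrite('pics/top0c.png',cv2.resize(im,None,fx=4.4,fy=4.4,interpolation=cv2.INTER_CUBIC))
E
```

```text
(no output)
```

View pics/top0c.png

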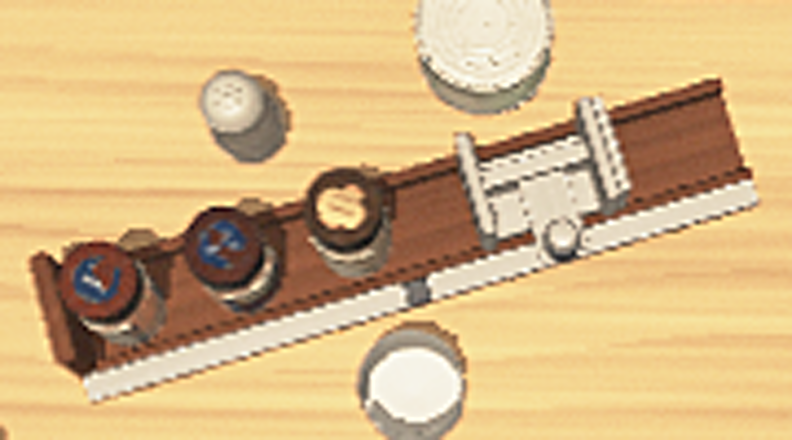

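The enlarged crop shows the rail's right end mid at about (755,191), its left end mid at (89,390), and the notch at (418,292). The pin head is at (560,235), and the back plate's top edge runs from (600,98) to (631,195).

```bash
cat >h.py <<'E'
from bench import ctrl, optics
import cv2,numpy as np
def ray(n,uv):
    m=optics.camera_model(n);f=210/np.tan(np.radians(m['vertical_fov'])/2)
    R=cv2.Rodrigues(np.array(m['rvec']))[0]
    K=np.array([[f,0,m['cx']],[0,f,m['cy']],[0,0,1.]])
    p=cv2.undistortPoints(np.array([[uv]],float),K,np.array([m['k1'],0,0,0.]))[0,0]
    return -R.T@np.array(m['tvec']),R.T@np.r_[p,1]
def onz(n,uv,z):
    c,d=ray(n,uv);return c+d*(z-c[2])/d[2]
E
python3 - <<'E'
from h import *
g=lambda u,v,z:onz('top',(160+(u+.5)/4.4-.5,150+(v+.5)/4.4-.5),z)
a=g(755,191,.0725);b=g(89,390,.0725);n=g(418,292,.0725)
e=(b-a)[:2];L=np.hypot(*e);e/=L;ex=np.array([e[1],-e[0]])
print('rail len',L,'yaw',np.arctan2(-e[0],e[1]),a,b,n)
mid=(a+b)[:2]/2            # rack (-37,-8)
O=mid+.037*ex+.008*e
R=lambda p:np.round([(p[:2]-O)@ex,(p[:2]-O)@e],4)
print('O',O,'ex',ex,'ey',e,'notch',R(n))
for p in((578,100),(600,98),(606,205),(631,195)):print('plate',p,R(g(*p,.1255)),R(g(*p,.1275)))
print('pin',[R(g(560,235,.0425+h)) for h in(.05,.06,.07)])
print('jars',[R(g(u,v,.1575)) for u,v in((100,278),(225,246),(345,208))])
print('beaker',g(415,385,.1065),R(g(415,385,.1065)),'tin',R(g(484,35,.1)))
t=ctrl.get_state();Rt=cv2.Rodrigues(np.array(t['tool_rot']))[0];print(Rt)
E
```

```text
rail len 0.37340309333568 yaw 0.31314487445747186 [ 0.65212915 -0.06321125  0.0725    ] [0.53710155 0.29203306 0.0725    ] [0.59338948 0.11759783 0.0725    ]
O [0.6273516  0.13341979] ex [0.95136949 0.30805209] ey [-0.30805209  0.95136949] notch [-0.0372 -0.0046]
plate (578, 100) [ 0.027  -0.1123] [ 0.0265 -0.1121]
plate (600, 98) [ 0.0247 -0.1236] [ 0.0242 -0.1234]
plate (606, 205) [-0.0304 -0.1097] [-0.0308 -0.1095]
plate (631, 195) [-0.0291 -0.1237] [-0.0295 -0.1234]
pin [array([-0.033 , -0.0849]), array([-0.0347, -0.0842]), array([-0.0364, -0.0834])]
jars [array([0.0018, 0.1464]), array([-0.0008,  0.0819]), array([0.0004, 0.019 ])]
beaker [0.53935083 0.11650722 0.1065    ] [-0.0889  0.011 ] tin [ 0.0814 -0.0774]
[[-9.28748046e-01  3.70711192e-01 -5.28741243e-04]
 [ 3.70711549e-01  9.28746583e-01 -1.65276315e-03]
 [-1.21631177e-04 -1.73101103e-03 -9.99998494e-01]]
```

The measurements agree with the given sizes. The notch falls at rack (-37.2,-4.6), the pin at about y=-83.5 and the push face at about y=-123.5, so travel is about 0.0365. I'll move behind the stop at height with the fingers shut.

Units first: shifts go in shares of 0.8 m and turns go in shares of 180 degrees. So -0.631 m / 0.8 = -0.7888, -0.05 m / 0.8 = -0.0625, 0.877 rad / 3.1416 = 0.2792.

```bash
python3 inch.py '[[[-0.025,-0.0163,0,0.0095,0],[-0.0625,-0.0413,0,0.0255,0],[-0.1125,-0.0738,0,0.0477,0],[-0.1625,-0.1063,0,0.0637,0],[-0.2125,-0.1388,0,0.0796,0],[-0.2625,-0.1713,0,0.0955,0],[-0.3125,-0.2038,0,0.1114,0],[-0.3625,-0.2363,0,0.1273,0],[-0.4125,-0.2688,0,0.1496,0],[-0.4625,-0.3013,0,0.1687,0],[-0.5125,-0.3338,0,0.191,0],[-0.5625,-0.3663,0,0.2101,0],[-0.6125,-0.3988,0,0.2292,0],[-0.6625,-0.4313,0,0.2483,0],[-0.7125,-0.4638,0,0.2642,0],[-0.75,-0.4875,0,0.2737,0],[-0.775,-0.505,0,0.2792,0],[-0.7888,-0.5125,0,0.2792,0],[-0.7888,-0.5125,0,0.2792,0],[-0.7888,-0.5125,0,0.2792,0]]]'
python3 - <<'E'
from h import *
s=ctrl.get_state();Rt=cv2.Rodrigues(np.array(s['tool_rot']))[0]
O=np.array([.62735,.13342]);ex=np.array([.95137,.30805]);ey=np.array([-.30805,.95137])
p=s['position'];d=p[:2]-O
print(s['time'],p,'rack',d@ex,d@ey,'tool x.ey',Rt[:2,0]@ey,'tool x.ex',Rt[:2,0]@ex,Rt[:,2],s['ft_force'])
for n in('wrist','top'):cv2.imwrite(f'pics/{n}1.png',optics.get_image(n)[:,:,::-1])
print(optics.camera_model('wrist'))
E
```

```text
time: 2.1
position: [0.6746, -0.0093, 0.2221]
tool_rot: [-1.844, -2.542, -0.001]
ft_force: [-0.0, -0.6, 0.2]
grip_width: 0.003
grip_force: 0.0
2.1 [ 0.674572   -0.00925456  0.22213891] rack 0.000974693269196622 -0.150283030674019 tool x.ey 0.9999951833609554 tool x.ex -0.002628209845652263 [-0.00110052  0.00127199 -0.99999859] [-0.02552403 -0.55054683  0.15557911]
{'vertical_fov': 68.68510125111277, 'cx': 279.2915871109423, 'cy': 212.02421897631177, 'k1': -0.03331118900823594, 'hand_eye': array([[-4.10697107e-04, -9.60772787e-01, -2.77336407e-01,
         7.55206411e-02],
       [ 9.99999899e-01, -4.44895363e-04,  6.03825969e-05,
         1.67891915e-04],
       [-1.81399637e-04, -2.77336354e-01,  9.60772873e-01,
        -1.61543549e-01],
       [ 0.00000000e+00,  0.00000000e+00,  0.00000000e+00,
         1.00000000e+00]])}
```

View pics/wrist1.png

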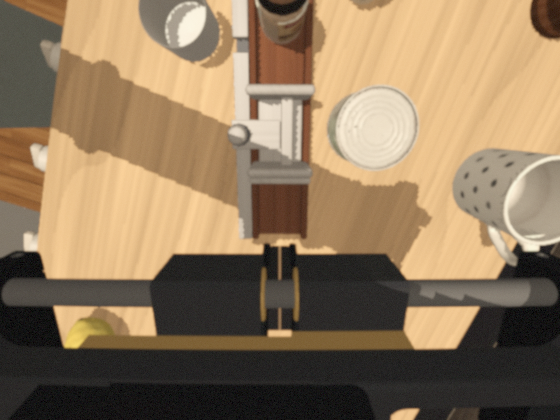

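The wrist view shows the channel centred at column 280, in line with the shut fingers. The back plate spans rows 163–182 and the pin head is at (238,133). I'll cross-check the face position with this view.

```bash
python3 - <<'E'
from h import *
m=optics.camera_model('wrist');s=ctrl.get_state()
T=np.eye(4);T[:3,:3]=cv2.Rodrigues(np.array(s['tool_rot']))[0];T[:3,3]=s['position'];T=T@m['hand_eye']
f=210/np.tan(np.radians(m['vertical_fov'])/2);K=np.array([[f,0,m['cx']],[0,f,m['cy']],[0,0,1.]])
O=np.array([.62735,.13342]);ex=np.array([.95137,.30805]);ey=np.array([-.30805,.95137])
def R(uv,z):
    p=cv2.undistortPoints(np.array([[uv]],float),K,np.array([m['k1'],0,0,0.]))[0,0]
    d=T[:3,:3]@np.r_[p,1];q=(T[:3,3]+d*(z-T[2,3])/d[2])[:2]-O;return np.round([q@ex,q@ey],4)
im=cv2.imread('pics/wrist1.png');print(im[155:195,265:295].mean((1,2)).round())
for r in(178,180,182,184):print(r,R((280,r),.1255))
print('plate ends',R((249,180),.1255),R((312,180),.1255))
print('pin',[R((238,132),.0425+h) for h in(.05,.06,.07)],'rail end',R((248,238),.0725),'notch',R((239,37),.0725))
E
```

```text
[148. 143. 140. 138. 134. 129. 123. 117. 114. 111. 108. 106. 108. 113.
 123. 131. 137. 138. 136. 130. 124. 117. 114. 120. 129. 132. 130. 124.
 107.  82.  66.  62.  61.  61.  61.  61.  61.  61.  62.  62.]
178 [ 0.0019 -0.1185]
180 [ 0.0019 -0.1202]
182 [ 0.0019 -0.122 ]
184 [ 0.0019 -0.1237]
plate ends [-0.0245 -0.1203] [ 0.0291 -0.1201]
pin [array([-0.0369, -0.0815]), array([-0.0356, -0.0812]), array([-0.0343, -0.081 ])] rail end [-0.0323 -0.1931] notch [-0.0361  0.0029]
```

The two views agree: face at about y=-0.123, with roughly 15–18 mm of gap. I'll descend to z≈0.095 and then check.

In the tool's units: 0.127 m / 0.8 = 0.1588, 0.001 m / 0.8 = 0.0013.

```bash
python3 inch.py '[[[0,0.0013,0.0188,0,0],[0,0.0013,0.05,0,0],[0,0.0013,0.0875,0,0],[0,0.0013,0.125,0,0],[0,0.0013,0.1475,0,0],[0,0.0013,0.1588,0,0],[0,0.0013,0.1588,0,0],[0,0.0013,0.1588,0,0]]]'
python3 - <<'E'
from h import *
print(ctrl.get_state()['position'],ctrl.get_state()['ft_force'])
cv2.imwrite('pics/side2.png',cv2.resize(optics.get_image('side')[150:290,220:400,::-1],None,fx=4,fy=4,interpolation=cv2.INTER_CUBIC))
E
```

```text
time: 3.0
position: [0.6765, -0.0103, 0.0963]
tool_rot: [1.846, 2.541, 0.001]
ft_force: [-0.1, -0.1, 0.3]
grip_width: 0.006
grip_force: 0.0
[ 0.67646646 -0.01035     0.0963274 ] [-0.09107347 -0.07302959  0.30971322]
```

View pics/side2.png

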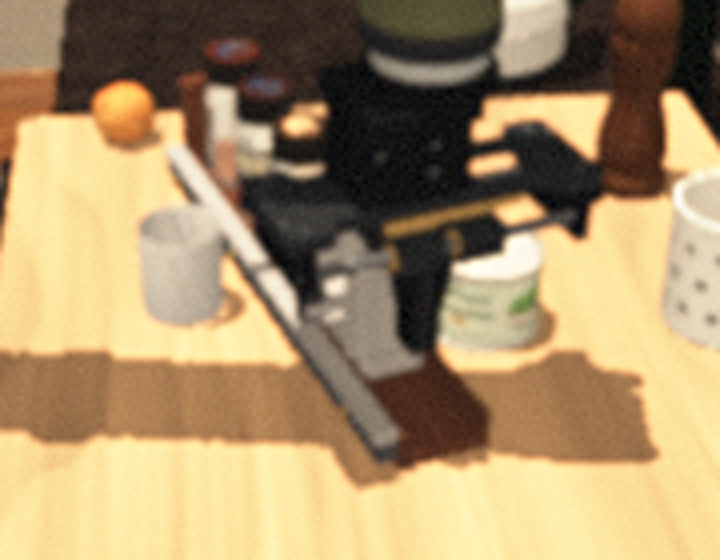

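The crop shows the finger at about (422,300), seemingly right of the face centre (372,310). I'll project the expected points to check this.

```bash
python3 - <<'E'
from h import *
m=optics.camera_model('side');f=210/np.tan(np.radians(m['vertical_fov'])/2);K=np.array([[f,0,m['cx']],[0,f,m['cy']],[0,0,1.]])
O=np.array([.62735,.13342]);ex=np.array([.95137,.30805]);ey=np.array([-.30805,.95137])
def P(w):
    q=cv2.projectPoints(np.array([w],float),m['rvec'],m['tvec'],K,np.array([m['k1'],0,0,0.]))[0][0,0]
    return ((q-[220,150])*4).round()
for y in(-.123,):
  for x in(-.026,.026):
    for h in(.0725,.1255):print('face',x,h,P([*(O+x*ex+y*ey),h]))
p=ctrl.get_state()['position'];print('tcp',P(p),'rack end rail',P([*(O-.037*ex-.198*ey),.0725]),'rack floor end',P([*(O-.198*ey),.0525]))
print('notch',P([*(O-.037*ex-.005*ey),.0725]),'rack',(p[:2]-O)@ex,(p[:2]-O)@ey)
E
```

```text
face -0.026 0.0725 [349. 359.]
face -0.026 0.1255 [351. 286.]
face 0.026 0.0725 [427. 340.]
face 0.026 0.1255 [430. 267.]
tcp [415. 341.] rack end rail [386. 436.] rack floor end [443. 448.]
notch [260. 267.] rack 0.0027466847280021023 -0.15219968412099752
```

The projections agree once the roughly 2 px calibration offset is allowed for, and the finger is centred in front of the face. Next is a gentle approach to contact.

In the tool's units: 0.018 m / 0.8 = 0.0225, 0.017 m / 0.8 = 0.0213.

```bash
python3 inch.py '[[[0.005,0,0,0,0],[0.01,0,0,0,0],[0.0125,0,0,0,0],[0.015,0,0,0,0],[0.0175,0,0,0,0],[0.0188,0,0,0,0],[0.02,0,0,0,0],[0.0213,0,0,0,0],[0.0225,0,0,0,0]]]'; python3 inch.py '[[[0.0013,0,0,0,0],[0.0025,0,0,0,0]]]'; python3 inch.py '[[[0.0013,0,0,0,0],[0.0025,0,0,0,0]]]';python3 inch.py '[[[0.0013,0,0,0,0],[0.0025,0,0,0,0]]]'
```

```text
time: 3.95
position: [0.6706, 0.0058, 0.0955]
tool_rot: [1.847, 2.541, -0.001]
ft_force: [1.2, -2.7, -0.3]
grip_width: 0.005
grip_force: 1.0
time: 4.15
position: [0.6704, 0.0064, 0.0956]
tool_rot: [1.847, 2.538, -0.001]
ft_force: [3.2, -3.1, -1.9]
grip_width: 0.003
grip_force: 2.2
time: 4.35
position: [0.6692, 0.0101, 0.0956]
tool_rot: [-1.847, -2.541, -0.0]
ft_force: [1.1, -1.2, -0.7]
grip_width: 0.005
grip_force: 0.9
time: 4.55
position: [0.6683, 0.0129, 0.0956]
tool_rot: [-1.845, -2.541, -0.0]
ft_force: [0.8, -1.8, -1.2]
grip_width: 0.004
grip_force: 0.9
```

Contact came at TCP rack y≈-0.135, so the finger's half depth is about 11 mm. The stop is seated when the TCP is near rack y≈-0.056, about 71 mm further on. I'll push slowly.

In the tool's units: 0.03 m / 0.8 = 0.0375, 0.028 m / 0.8 = 0.035.

```bash
python3 inch.py '[[[0.0025,0,0,0,0],[0.005,0,0,0,0],[0.0075,0,0,0,0],[0.01,0,0,0,0],[0.0125,0,0,0,0],[0.015,0,0,0,0],[0.0175,0,0,0,0],[0.02,0,0,0,0],[0.0225,0,0,0,0],[0.025,0,0,0,0],[0.0275,0,0,0,0],[0.03,0,0,0,0],[0.0325,0,0,0,0],[0.035,0,0,0,0],[0.0375,0,0,0,0]]]'; python3 inch.py '[[[0.0025,0,0,0,0],[0.005,0,0,0,0],[0.0075,0,0,0,0],[0.01,0,0,0,0],[0.0125,0,0,0,0],[0.015,0,0,0,0],[0.0175,0,0,0,0],[0.02,0,0,0,0],[0.0225,0,0,0,0],[0.025,0,0,0,0],[0.0275,0,0,0,0],[0.03,0,0,0,0]]]'
python3 - <<'E'
from h import *
O=np.array([.62735,.13342]);ex=np.array([.95137,.30805]);ey=np.array([-.30805,.95137])
d=ctrl.get_state()['position'][:2]-O;print(d@ex,d@ey)
cv2.imwrite('pics/top3.png',cv2.resize(optics.get_image('top')[150:250,160:340,::-1],None,fx=4.4,fy=4.4,interpolation=cv2.INTER_CUBIC))
E
```

```text
time: 6.05
position: [0.6593, 0.0408, 0.0956]
tool_rot: [1.847, 2.541, 0.0]
ft_force: [0.2, -2.1, -0.5]
grip_width: 0.007
grip_force: 0.8
time: 7.25
position: [0.6519, 0.0637, 0.0956]
tool_rot: [1.847, 2.541, 0.0]
ft_force: [0.7, -2.9, 0.7]
grip_width: 0.007
grip_force: 1.5
0.0019124274942406531 -0.07391167648120389
```

View pics/top3.png

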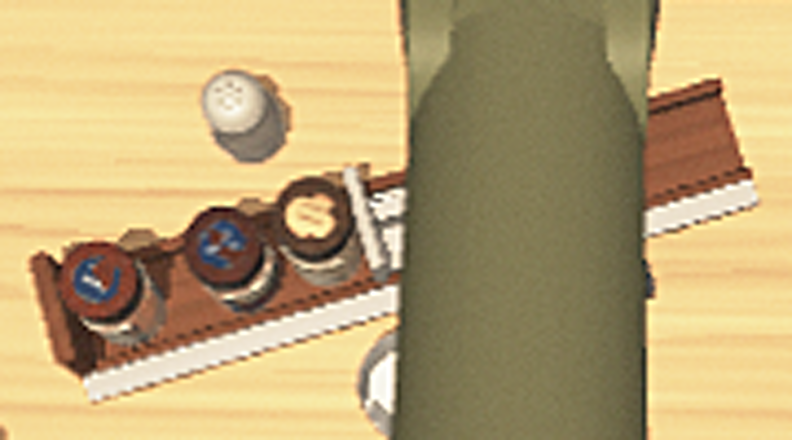

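The stop is pushing the first jar at (315,215). All the jars are standing and are lined up in the channel. About 18 mm remains, so I'll go 8 mm and then millimetre by millimetre.

In the tool's units: 0.008 m / 0.8 = 0.01, 0.007 m / 0.8 = 0.0088.

```bash
f(){ grep -E 'position|ft_force'; }; python3 inch.py '[[[0.0019,0,0,0,0],[0.0038,0,0,0,0],[0.0056,0,0,0,0],[0.0075,0,0,0,0],[0.0088,0,0,0,0],[0.01,0,0,0,0]]]' | f; python3 inch.py '[[[0.0006,0,0,0,0],[0.0013,0,0,0,0]]]'|f; python3 inch.py '[[[0.0006,0,0,0,0],[0.0013,0,0,0,0]]]'|f; python3 inch.py '[[[0.0006,0,0,0,0],[0.0013,0,0,0,0]]]'|f
```

```text
position: [0.6496, 0.071, 0.0956]
ft_force: [3.3, -2.7, -0.3]
position: [0.6492, 0.072, 0.0956]
ft_force: [2.1, -1.9, -1.0]
position: [0.6489, 0.073, 0.0956]
ft_force: [1.4, -2.1, -0.6]
position: [0.6486, 0.074, 0.0956]
ft_force: [2.1, -2.1, 0.4]
```

In the tool's units: 0.001 m / 0.8 = 0.0013, 0.0005 m / 0.8 = 0.0006.

```bash
f(){ grep -E 'position|ft_force'; }; python3 inch.py '[[[0.0006,0,0,0,0],[0.0013,0,0,0,0]]]' | f; python3 inch.py '[[[0.0006,0,0,0,0],[0.0013,0,0,0,0]]]'|f; python3 inch.py '[[[0.0006,0,0,0,0],[0.0013,0,0,0,0]]]'|f
```

```text
position: [0.6482, 0.0752, 0.0956]
ft_force: [2.3, -1.6, -0.9]
position: [0.6477, 0.0764, 0.0956]
ft_force: [0.3, -1.0, 0.2]
position: [0.6472, 0.0774, 0.0955]
ft_force: [1.2, -0.9, 1.2]
```

```bash
f(){ grep -E 'position|ft_force'; }; python3 inch.py '[[[0,0,0,0,0]]]'|f;python3 inch.py '[[[0,0,0,0,0]]]'|f
python3 - <<'E'
from h import *
cv2.imwrite('pics/wrist4.png',optics.get_image('wrist')[:,:,::-1])
E
```

```text
position: [0.647, 0.0776, 0.0954]
ft_force: [-0.2, 0.2, -0.8]
position: [0.6471, 0.0775, 0.0953]
ft_force: [-0.1, 0.9, -0.0]
```

View pics/wrist4.png

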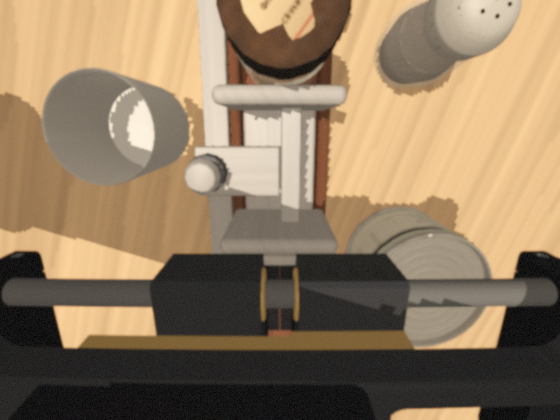

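The force has fallen to zero and contact is lost, so the stop has been drawn ahead. In the picture the pin head is at (205,174) and the beaker is clear. I'll probe gently for the firm resistance that means it is seated.

In the tool's units: 0.001 m / 0.8 = 0.0013, 0.0005 m / 0.8 = 0.0006.

```bash
f(){ grep -E 'position|ft_force'; }; for i in 1; do python3 inch.py '[[[0.0006,0,0,0,0],[0.0013,0,0,0,0],[0.0013,0,0,0,0]]]'|f; done;  python3 inch.py '[[[0.0006,0,0,0,0],[0.0013,0,0,0,0],[0.0013,0,0,0,0]]]'|f; python3 - <<'E'
from h import *
O=np.array([.62735,.13342]);ex=np.array([.95137,.30805]);ey=np.array([-.30805,.95137])
s=ctrl.get_state();d=s['position'][:2]-O;print(d@ey,s['ft_force'][:2]@ey)
m=optics.camera_model('wrist');im=optics.get_image('wrist')
T=np.eye(4);T[:3,:3]=cv2.Rodrigues(np.array(s['tool_rot']))[0];T[:3,3]=s['position'];T=T@m['hand_eye']
f=210/np.tan(np.radians(m['vertical_fov'])/2);K=np.array([[f,0,m['cx']],[0,f,m['cy']],[0,0,1.]])
c=cv2.HoughCircles(cv2.medianBlur(cv2.cvtColor(im,cv2.COLOR_RGB2GRAY)[130:220,170:250],3),cv2.HOUGH_GRADIENT,1,30,param1=80,param2=12,minRadius=12,maxRadius=26)
print(c)
for uv in ([[c[0,0,0]+170,c[0,0,1]+130]] if c is not None else [[205,172]]):
  for h in(.055,.065,.075):
    p=cv2.undistortPoints(np.array([[uv]],float),K,np.array([m['k1'],0,0,0.]))[0,0]
    r=T[:3,:3]@np.r_[p,1];q=(T[:3,3]+r*(.0425+h-T[2,3])/r[2])[:2]-O;print(uv,h,q@ex,q@ey)
E
```

```text
position: [0.6472, 0.0779, 0.0956]
ft_force: [-0.7, -0.4, 0.4]
position: [0.6469, 0.0789, 0.0956]
ft_force: [-1.5, 0.1, 0.3]
-0.057936495949679395 0.5474566479648295
[[[35.5 38.5 19.9]]]
[np.float32(205.5), np.float32(168.5)] 0.055 -0.036444616252397165 -0.004929040860200204
[np.float32(205.5), np.float32(168.5)] 0.065 -0.03404150968046664 -0.0035200360299288847
[np.float32(205.5), np.float32(168.5)] 0.075 -0.031638403108536224 -0.002111031199657545
```

With no contact at TCP y=-0.058, the face is at or beyond -0.047, so travel is at least 0.113. The pin head measures y≈-0.0045, right at the notch. The stop is seated, so I'll withdraw straight back, then up.

In the tool's units: -0.16 m / 0.8 = -0.2, -0.15 m / 0.8 = -0.1875.

```bash
python3 inch.py '[[[-0.0063,0,0,0,0],[-0.0188,0,0,0,0],[-0.0375,0,0,0,0],[-0.05,0,0,0,0],[-0.0563,0,0,0,0],[-0.0563,0,0,0,0],[-0.0563,0,-0.025,0,0],[-0.0563,0,-0.0625,0,0],[-0.0563,0,-0.1125,0,0],[-0.0563,0,-0.1625,0,0],[-0.0875,0,-0.1875,0,0],[-0.125,0,-0.2,0,0],[-0.1625,0,-0.2,0,0],[-0.1875,0,-0.2,0,0],[-0.1875,0,-0.2,0,0],[-0.1875,0,-0.2,0,0]]]'
python3 - <<'E'
from h import *
a=cv2.resize(optics.get_image('top')[150:250,160:340,::-1],(756,420),interpolation=cv2.INTER_CUBIC)
cv2.imwrite('pics/top5.png',a)
E
```

```text
time: 11.6
position: [0.6932, -0.0633, 0.2553]
tool_rot: [-1.846, -2.541, -0.001]
ft_force: [0.2, 1.1, 1.1]
grip_width: 0.004
grip_force: 0.0
```

View pics/top5.png

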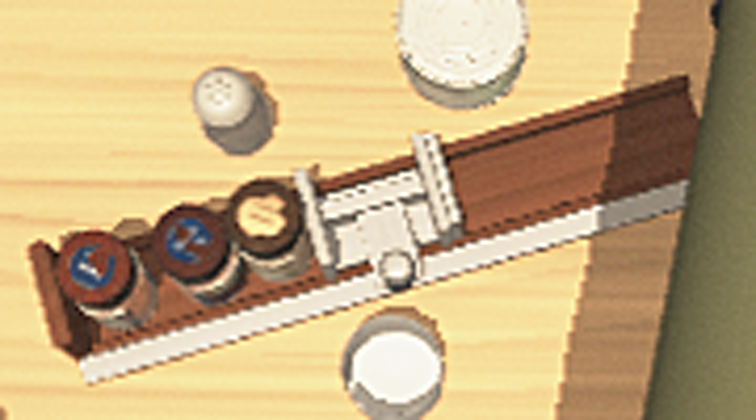

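All three jars stand in the row, the stop's pin head at (397,266) covers the notch, and the bystanders are unmoved. One last numeric check before handing in.

```bash
python3 - <<'E'
from h import *
O=np.array([.62735,.13342]);ex=np.array([.95137,.30805]);ey=np.array([-.30805,.95137])
R=lambda u,v,z:(lambda d:np.round([d@ex,d@ey],4))(onz('top',(160+(u+.5)/4.2-.5,150+(v+.5)/4.2-.5),z)[:2]-O)
print('pin',R(397,266,.1075),'face',R(461,226,.1255),R(435,133,.1255),'jars',[R(u,v,.1575) for u,v in((95,265),(190,242),(267,216))])
E
```

```text
pin [-0.0359 -0.0053] face [-0.028  -0.0442] [ 0.0252 -0.0455] jars [array([0.002 , 0.1465]), array([-0.0007,  0.0954]), array([0.0009, 0.0529])]
```

```bash
python3 -c "
from bench import ctrl, optics
print(ctrl.close_job())"
```

```text
the job is handed in; nothing more can be done
None
```

The job is handed in: the stop's pin measured at the notch (travel about 0.115 m), the jars standing in a row between the stop and the end wall, and the hand clear; no verdict came back.

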